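Slide the folded mirror home under the tray tower

TASK

Put the folded red hand mirror away by pushing it flat along the table top with your fingers: in between the two short brass front posts of the clear tray tower and on into the bay under the trays until it is fully home against the back of the bay. Do not lift or tip the mirror, do not bang your hand against the tower, and leave the other things on the dressing table where they are.

Things in the scene. Friction and masses are not known exactly. Their poses are not given: they have to be found in the camera images.
- mirror: Folding hand mirror, red plastic, folded, lying flat: a rigid slab 150 mm long (its x), 86 wide (its y), 18 thick, vertical sides, plan corners rounded to 14 mm radius, about 0.18 kg, slides freely. The handle is folded flush into the top, nothing sticks up. Origin at the centre of its underside; +x points to the end with the steel hinge pin, which starts roughly towards the tower; z up.
- tray_tower: Four-tier tower of clear plastic trays with brass posts, fixed, 120 mm wide. Origin on the table midway between its two short brass front posts; +x points into the bay, y across, z up. The lowest tier is a bay with the table top as its floor, 104 mm wide between clear cheeks 36 mm high, its back wall at x = 165 mm.
- gap (a point): The gap: point on the table midway between the two short front posts (the tower's origin, same axes). The posts are round, vertical, 14 mm in diameter, 43 mm tall, centred 53 mm to either side (tower y = -53 and +53 mm), so 92 mm clear between them.
- tray_front (a point): Middle of the lower front edge of the lowest tray over the bay: tower x = 68 mm, 36 mm above the table. The bay is open above from x = 0 to 68 mm; from x = 68 to 180 mm, y = -60 to 60 mm, three trays stand over it, 160 mm high in all; small bottles in the top tray reach 176 mm.
- backstop (a point): Point on the table at the middle of the foot of the bay's back wall (tower x = 165, y = 0 mm). The mirror is fully home when its leading end touches this wall.
- nail_clipper: Bystander: steel nail clipper 62 mm long (its x), 13 mm wide, 12 mm high, loose. Origin under its centre.
- trinket_pot: Bystander: turquoise ceramic pot, 84 mm across, 46 mm high, loose. Origin at the centre of its underside.
- pot_lid: Bystander: the pot's turquoise lid, 77 mm across with a knob on top, resting on the rim, its top 77 mm above the table, loose. Origin at the centre of the lid's flange underside.
- hairbrush: Bystander: round wooden hairbrush lying bristles up, 210 mm long (its x), head 80 mm across centred at x = 65 mm, 31 mm high, handle towards -x, loose. Origin under the handle's neck, on the table.
- cream_jar: Bystander: white jar with blue cap, 68 mm across, 50 mm high, loose. Origin at the centre of its underside.
- nail_polish: Bystander: small maroon nail-polish bottle, 28 mm across, 64 mm high, loose. Origin at the centre of its underside.
- talc_can: Bystander: pink talcum can, 52 mm across, 130 mm high, loose. Origin at the centre of its underside.
- comb: Bystander: brown plastic comb lying flat, 150 mm long (its x), 34 mm wide, 5 mm thick, loose. Origin under its centre.
Things that resemble listed ones, but are neither listed nor needed, are in the scene too. Of the things that look like the mirror, take the one that is farthest from the robot's base at the start. Leave any purple look-alike of the tray_tower alone.

How it is judged:
By the outcome, as a careful person would: the job done as asked, in the order asked, and still so for the second after the job is handed in, with the robot touching nothing.
It also fails if it takes over 64 s, if anything falls off the work surface, if the arm or the gripper's body presses on something with over 40 N, if the wrist force passes 120 N, or if a joint passes its speed limit or range.

ROBOT

A 6-joint arm with a two-finger parallel gripper is mounted at the origin on the work surface. World frame = base frame: x ahead of the robot, y to its left, z up, the work surface at z = 0. Lengths are in m, angles in rad, forces in N, time in s.
With the tool pointing down it reaches from about 0.375 to 0.9 m from the base axis. Payload 3.1 kg.
Tool frame: the origin (TCP) lies midway between the tips of the shut fingers; the grasp point (between the pads) lies 19 mm behind it; y points along the fingers, x is the direction in which the jaws open and shut, and the axes are right-handed (so a half turn about y gives the same grasp; the last joint's range is limited). The gripper opens to 87 mm and grips with 3 to 60 N. Pads are 19 mm wide; open, the fingers measure 117 mm over their backs; the gripper's body (75 mm by 190 mm) begins 51 mm behind the grasp point.
Start: joints at [0.971, 0.527, 1.433, -0, 1.181, -0.178], TCP at [0.256, 0.57, 0.223] pointing down, gripper open.
Joint ranges: [-3.08, 3.08], [-0.75, 2.2], [0.22, 2.44], [-1.43, 4.57], [0, 2.65], [-2.85, 2.85]. Speed limits (rad/s): [2.79, 2.79, 3.14, 3.14, 3.14, 3.14].

INTERFACE

Orientations are given as a unit quaternion [x, y, z, w].
In Python, from rig import * gives the robot as it stands.
- The arm moves only by the tool jog_arm, never from a script. Its argument "series" is a list of rows, each a list of 7 numbers: the shift along the tool's x, y, z in mm, then the turn, a rotation vector about the tool's x, y, z in rad, then the gripper's target within -1 to 1 (shut at 1, half-way at 0, fully open at -1). A call has 1 to 20 rows; each row is the pose to reach, as a shift and turn from the pose commanded when the call began, along the tool's axes at that moment; what a row does not reach only later rows make up. A row lasts 1/8 s, in which the tool goes at most 62.5 mm and 10.7 degrees, less where a joint would pass 70% of its speed; a pose out of reach is approached as far as the arm can. A call with a gripper value outside its range is refused whole. The fingers move at their own pace and stop on an object; "grip_force" is the grip in N (left out, the last holds). Time passes only in rows, so rows that repeat a pose let the fingers close. It gives the time, the measured TCP pose, the force and the opening at its end, in the units of the state.
- get_obs(): the state, without advancing time (a new reading comes with each control period).
- camera(name): name is "side" or "top" or "wrist"; returns a dict with "img" (420x560x3 uint8, red, green, blue), "depth" (420x560 float32, m along the optical axis (not along the pixel's ray), 0 where there is no reading), "camera_matrix" (3x3 intrinsics, pixels), "D" ([k1, k2, p1, p2, k3] as OpenCV has them; the pictures are not rectified), "rvec" (rotation vector, rad) and "tvec" (3), from world to camera coordinates, as OpenCV has them. Camera axes: x right, y down, z forward; pixel columns grow to the right and rows downward; lengths in m; the calibration is good to about 2 mm. A picture is of the moment at which its call begins.
- hand_in(): hands the job in, once; it reports no verdict.
The state is a dict: "time": time; "q": joint angles; "joint_velocities": joint speeds; "joint_torque": joint torques, N m; "position": TCP position; "tool_rot": TCP orientation; "ft_force": force on the tool from outside, world axes, zero at the start; "moment": the same for the moment, N m; "grip_width": finger opening in m.
Only numpy, scipy, OpenCV 4.12 (cv2) and the standard library are available. Lean on these libraries where they do the work, as an engineer would, in place of code of your own. Each camera call takes 0.05 s, during which the arm holds its last target.

## Working session

There is one attempt and no reset: what is moved stays moved. The work goes in short steps, Python scripts to look and compute and a tool call to move; the robot and the scene stay as the last step left them, time stands still between calls to the robot, and variables do not carry over. Pictures are saved under pics/ and viewed, and the job is handed in when it is done.

Besides the shell and the picture viewer there is one more tool, called after "Emit:" in YAML: its name, and indented under it one key for each argument. jog_arm: Moves the arm, as the interface text tells. Its arguments: {"type":"object","properties":{"series":{"type":"array","items":{"type":"array","items":{"type":"number"}}},"grip_force":{"type":"number"}},"required":["series"]}

```bash
mkdir -p pics; ls; python3 - <<'E'
from rig import *
import cv2,numpy as np
o=get_obs();print({k:np.round(v,3) for k,v in o.items()})
for n in ["side","top"]:
    c=camera(n);cv2.imwrite(f"pics/{n}0.png",cv2.cvtColor(c["img"],cv2.COLOR_RGB2BGR));np.savez(f"pics/{n}0.npz",**c)
    R=cv2.Rodrigues(c["rvec"])[0];print(n,-R.T@np.ravel(c["tvec"]),c["D"])
E
```

```text
pics
{'time': np.float64(0.0), 'q': array([ 0.97 ,  0.528,  1.434, -0.   ,  1.181, -0.179]), 'joint_velocities': array([ 0.001, -0.001, -0.001,  0.001,  0.001, -0.   ]), 'joint_torque': array([  0.   , -44.004, -17.66 ,   0.063,   0.058,  -0.   ]), 'position': array([0.255, 0.57 , 0.222]), 'tool_rot': array([ 0.594,  0.384, -0.385, -0.593]), 'ft_force': array([-0.664,  0.151, -0.299]), 'moment': array([-0.046,  0.017,  0.023]), 'grip_width': np.float64(0.087)}
side [0.33542232 0.72980664 0.83790195] [-0.05154838  0.          0.          0.          0.        ]
top [ 0.26243056 -0.03957058  1.36743658] [-0.02061602  0.          0.          0.          0.        ]
```

View pics/side0.png

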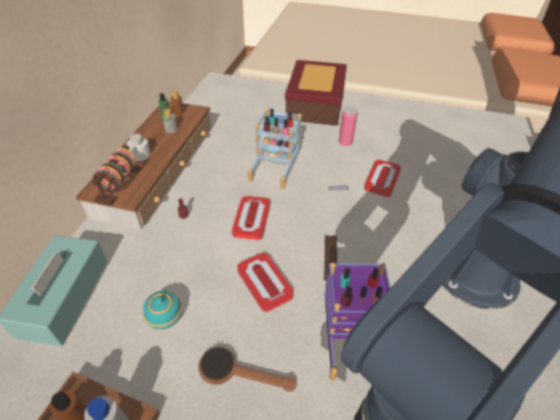

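View pics/top0.png

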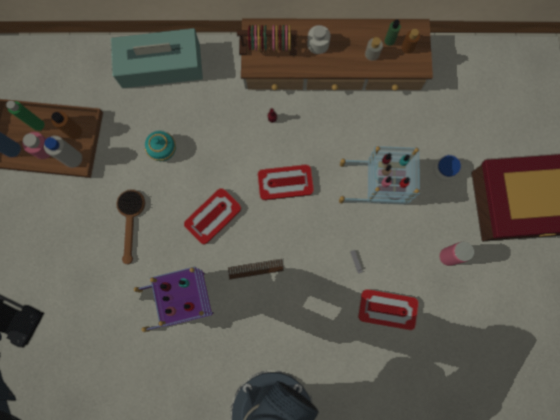

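Mirror look-alikes in top: red slabs at (286,182), (213,215) and (389,309). Towers: clear at (393,175), purple at (180,297). Measuring them next.

```bash
cat > h.py <<'E'
import numpy as np,cv2
def rays(c,uv):
    p=cv2.undistortPoints(np.array(uv,float).reshape(-1,1,2),c["camera_matrix"],c["D"])[:,0]
    R=cv2.Rodrigues(c["rvec"])[0];t=np.ravel(c["tvec"])
    d=np.c_[p,np.ones(len(p))]@R
    return -R.T@t,d
def plane(c,uv,z):
    o,d=rays(c,uv);return o+d*((z-o[2])/d[:,2])[:,None]
def byDepth(c,uv):
    o,d=rays(c,uv);uv=np.array(uv,int).reshape(-1,2);return o+d*c["depth"][uv[:,1],uv[:,0]][:,None]
def cloud(c):
    v,u=np.mgrid[:420,:560];return byDepth(c,np.c_[u.ravel(),v.ravel()]).reshape(420,560,3)
def redmask(img):
    hsv=cv2.cvtColor(img,cv2.COLOR_RGB2HSV);h,s,v=cv2.split(hsv)
    return (((h<8)|(h>172))&(s>130)&(v>60)).astype(np.uint8)
E
python3 - <<'E'
from h import *
for n in ["top","side"]:
    c=dict(np.load(f"pics/{n}0.npz"));m=redmask(c["img"]);m=cv2.morphologyEx(m,cv2.MORPH_CLOSE,np.ones((9,9)))
    N,l,s,ce=cv2.connectedComponentsWithStats(m)
    P=cloud(c)
    for i in range(1,N):
        if s[i,4]<300: continue
        cs=cv2.findContours((l==i).astype(np.uint8),cv2.RETR_EXTERNAL,cv2.CHAIN_APPROX_NONE)[0][0][:,0]
        w=plane(c,cs,.018)[:,:2]
        r=cv2.minAreaRect((w*1000).astype(np.float32));zz=P[...,2][l==i]
        print(n,ce[i].round(),s[i,4],"rect mm",np.round(r[0],1),np.round(r[1],1),round(r[2],1),"z",np.median(zz).round(4),"dist",np.hypot(*r[0]).round())
c=dict(np.load("pics/top0.npz"))
im=c["img"][120:240,160:460];cv2.imwrite("pics/topcrop.png",cv2.cvtColor(cv2.resize(im,None,fx=2.6,fy=2.6,interpolation=2),cv2.COLOR_RGB2BGR))
c=dict(np.load("pics/side0.npz"))
im=c["img"][90:260,220:360];cv2.imwrite("pics/sidecrop.png",cv2.cvtColor(cv2.resize(im,None,fx=3.5,fy=3.5,interpolation=2),cv2.COLOR_RGB2BGR))
E
```

```text
top [515. 196.] 3014 rect mm [ 576.9 -699.6] [215.2 222.9] 4.7 z 0.1162 dist 907.0
top [285. 182.] 1580 rect mm [610.7 -32.2] [ 86.  148.2] 6.8 z 0.0171 dist 612.0
top [212. 216.] 1657 rect mm [514.8 166.3] [ 86.8 147. ] 45.3 z 0.017 dist 541.0
top [388. 309.] 1817 rect mm [ 266.1 -305.2] [150.4  84.5] 80.4 z 0.0179 dist 405.0
side [316.  87.] 1138 rect mm [ 582.9 -854. ] [216.9 351.4] 4.3 z 0.1144 dist 1034.0
side [382. 178.] 850 rect mm [ 266.3 -293.6] [162.   82.2] 80.8 z 0.0164 dist 396.0
side [251. 218.] 1191 rect mm [609.4 -20.4] [ 83.3 159.4] 7.1 z 0.0164 dist 610.0
side [265. 281.] 1866 rect mm [512.7 175.8] [ 87.6 154.8] 45.3 z 0.0167 dist 542.0
```

View pics/topcrop.png

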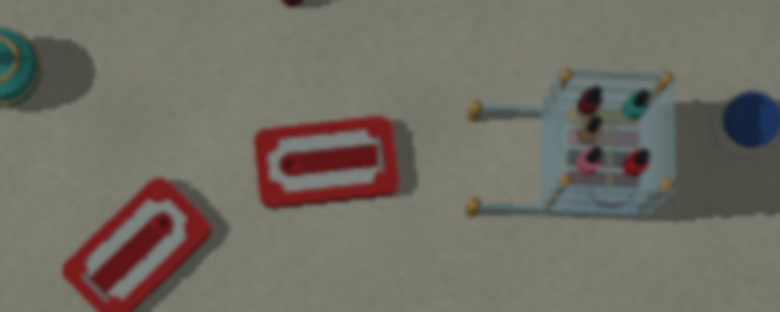

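View pics/sidecrop.png

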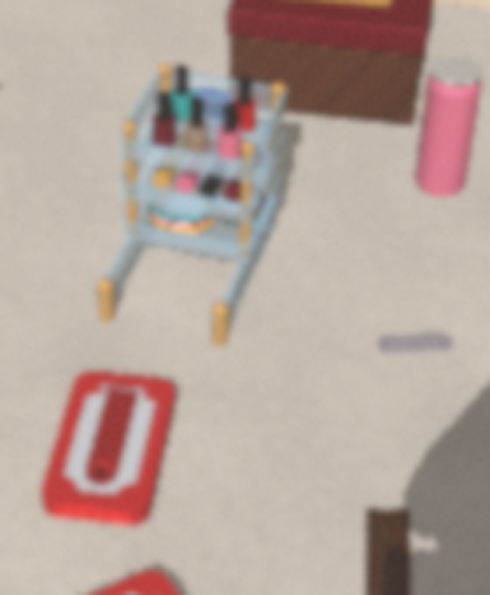

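```bash
python3 - <<'E'
from h import *
from scipy.spatial.transform import Rotation as Ro
R=Ro.from_quat([0.594,0.384,-0.385,-0.593]).as_matrix();print("tool axes cols\n",R.round(2))
for n,z in [("top",.043),("side",.043)]:
    c=dict(np.load(f"pics/{n}0.npz"));img=c["img"]
    hsv=cv2.cvtColor(img,cv2.COLOR_RGB2HSV);h,s,v=cv2.split(hsv)
    m=((h>8)&(h<28)&(s>90)&(v>80)).astype(np.uint8)
    N,l,st,ce=cv2.connectedComponentsWithStats(m);P=cloud(c)
    for i in range(1,N):
        if st[i,4]<6 : continue
        w=plane(c,[ce[i]],.043)[0]
        if not(.45<w[0]<.75 and -.5<w[1]<.0): continue
        zz=P[...,2][l==i]
        print(n,ce[i].round(1),st[i],"at .043:",w.round(4),"depthz",zz.min().round(3),np.median(zz).round(3),zz.max().round(3))
    m=redmask(img);m=cv2.morphologyEx(m,cv2.MORPH_CLOSE,np.ones((9,9)))
    N,l,st,ce=cv2.connectedComponentsWithStats(m)
    for i in range(1,N):
        w=plane(c,[ce[i]],.018)[0]
        if st[i,4]>300 and np.hypot(w[0]-.61,w[1]+.03)<.03:
            # fit of a rectangle via hull of px in plane
            cs=cv2.findContours((l==i).astype(np.uint8),cv2.RETR_EXTERNAL,cv2.CHAIN_APPROX_NONE)[0][0][:,0]
            w=plane(c,cs,.018)[:,:2]*1000
            print("box",cv2.boxPoints(cv2.minAreaRect(w.astype(np.float32))).round(1).tolist())
            d=plane(c,np.argwhere(l==i)[:,::-1],.018)[:,:2]; u,S,vt=np.linalg.svd(d-d.mean(0));print("pca",d.mean(0).round(4),vt[0].round(3),S.round(2))
E
cat > snap.py <<'E'
from rig import *
import sys,cv2,numpy as np
n,f=sys.argv[1:3];c=camera(n);np.savez(f"pics/{f}.npz",**c)
im=c["img"]
cv2.imwrite(f"pics/{f}.png",cv2.cvtColor(im,cv2.COLOR_RGB2BGR))
E
python3 snap.py wrist w0
```

```text
tool axes cols
 [[ 0.41 -0.   -0.91]
 [ 0.91 -0.    0.41]
 [-0.   -1.   -0.  ]]
top [377.  148.5] [376 147   3   4  10] at .043: [ 0.7001 -0.285   0.043 ] depthz 0.149 0.158 0.16
top [415.  150.6] [413 148   5   6  16] at .043: [ 0.6946 -0.3897  0.043 ] depthz 0.132 0.156 0.164
top [341.9 161.9] [340 159   5   7  24] at .043: [ 0.6612 -0.1875  0.043 ] depthz 0.006 0.036 0.042
top [377.2 189. ] [376 188   4   3  10] at .043: [ 0.5852 -0.282   0.043 ] depthz 0.151 0.158 0.162
top [416.5 190.4] [415 189   4   4  11] at .043: [ 0.5819 -0.3885  0.043 ] depthz 0.153 0.158 0.164
top [341.  199.1] [339 196   5   7  24] at .043: [ 0.5567 -0.1835  0.043 ] depthz 0.004 0.038 0.046
box [[559.2000122070312, 36.29999923706055], [576.7999877929688, -110.80000305175781], [662.2000122070312, -100.5999984741211], [644.5999755859375, 46.5]]
pca [ 0.6105 -0.0321] [-0.119  0.993] [1.68 0.97]
side [256.5 126.5] [256 125   2   4   8] at .043: [ 0.7153 -0.4193  0.043 ] depthz 0.149 0.153 0.159
side [289.9 132.4] [289 131   3   4  11] at .043: [ 0.5944 -0.4155  0.043 ] depthz 0.149 0.156 0.159
side [266.2 140.2] [264 138   5   5  19] at .043: [ 0.6601 -0.3497  0.043 ] depthz 0.089 0.096 0.1
side [288.9 144.2] [288 142   3   5  12] at .043: [ 0.5813 -0.3479  0.043 ] depthz 0.094 0.109 0.12
side [257.5 150. ] [257 149   2   3   6] at .043: [ 0.6719 -0.2895  0.043 ] depthz 0.063 0.067 0.071
side [276.4 154.2] [273 153   7   3  12] at .043: [ 0.6068 -0.2839  0.043 ] depthz 0.042 0.047 0.051
side [249.8 174.9] [248 170   4  11  36] at .043: [ 0.6578 -0.1636  0.043 ] depthz 0.007 0.029 0.042
side [282.4 182. ] [281 177   4  11  40] at .043: [ 0.5543 -0.1578  0.043 ] depthz 0.004 0.025 0.043
box [[558.2999877929688, 53.599998474121094], [577.9000244140625, -104.5], [660.5999755859375, -94.30000305175781], [641.0, 63.79999923706055]]
pca [ 0.6086 -0.0169] [-0.13   0.992] [1.56 0.81]
```

View pics/w0.png

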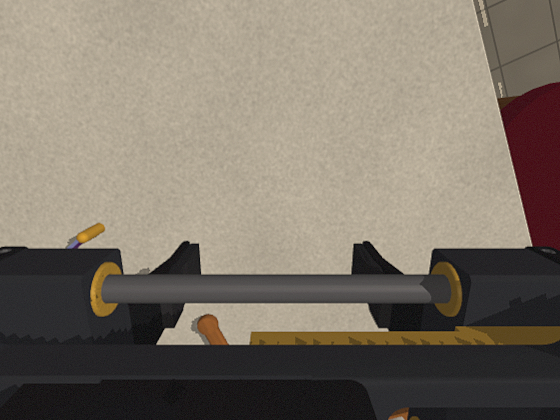

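```bash
python3 - <<'E'
from h import *
from scipy.spatial.transform import Rotation as Ro
c=dict(np.load("pics/w0.npz"));R=cv2.Rodrigues(c["rvec"])[0];o=-R.T@np.ravel(c["tvec"])
T=Ro.from_quat([0.594,0.384,-0.385,-0.593]).as_matrix();p=np.array([.255,.57,.222])
print("cam in tool",(T.T@(o-p)).round(3),"cam axes in tool (rows x,y,z)\n",(R@T).round(2),c["camera_matrix"].round(0))
P=(cloud(c)-p)@T
for uv in [(190,280),(195,250),(365,250),(175,330),(280,290),(60,300),(280,350),(280,380),(100,290),(460,290)]: print(uv,P[uv[1],uv[0]].round(3))
E
```

```text
cam in tool [ 0.001 -0.162  0.072] cam axes in tool (rows x,y,z)
 [[ 1.   -0.   -0.  ]
 [-0.   -0.27 -0.96]
 [ 0.    0.96 -0.27]] [[308.   0. 276.]
 [  0. 308. 211.]
 [  0.   0.   1.]]
(190, 280) [-0.022 -0.086  0.032]
(195, 250) [-0.043 -0.007  0.007]
(365, 250) [ 0.049 -0.01   0.008]
(175, 330) [-0.146  0.223 -0.214]
(280, 290) [ 0.002 -0.087  0.029]
(60, 300) [-0.053 -0.093  0.03 ]
(280, 350) [ 0.002 -0.104  0.025]
(280, 380) [ 0.002 -0.111  0.023]
(100, 290) [-0.046 -0.088  0.03 ]
(460, 290) [ 0.05  -0.088  0.03 ]
```

Emit:
jog_arm:
  series:
    - [-15, -40, -20, 0, 0.05, 0, 0]
    - [-45, -80, -57, 0, 0.12, 0, 0]
    - [-75, -120, -95, 0, 0.2, 0, 0]
    - [-105, -158, -133, 0, 0.28, 0, 0]
    - [-136, -158, -171, 0, 0.36, 0, 0]
    - [-166, -158, -209, 0, 0.44, 0, 0]
    - [-196, -158, -247, 0, 0.52, 0, 0]
    - [-226, -158, -284, 0, 0.6, 0, 0]
    - [-256, -158, -322, 0, 0.68, 0, 0]
    - [-286, -158, -360, 0, 0.76, 0, 0]
    - [-316, -158, -398, 0, 0.84, 0, 0]
    - [-346, -158, -436, 0, 0.92, 0, 0]
    - [-376, -158, -474, 0, 1.0, 0, 0]
    - [-406, -158, -512, 0, 1.08, 0, 0]
    - [-440, -158, -556, 0, 1.147, 0, 0]
    - [-465, -158, -585, 0, 1.147, 0, 0]
    - [-482, -158, -606, 0, 1.147, 0, 0]
    - [-482, -158, -606, 0, 1.147, 0, 0]
    - [-482, -158, -606, 0, 1.147, 0, 0]

```text
time: 2.52
position: [0.6107, -0.1167, 0.3802]
tool_rot: [-0.707, -0.0, 0.001, 0.708]
ft_force: [-0.3, 1.0, 0.1]
grip_width: 0.0433
```

```bash
python3 snap.py wrist w1; python3 snap.py top t1; python3 -c "
from rig import *
o=get_obs();print(o['time'],o['q'].round(3),o['position'],o['ft_force'],o['grip_width'])"
```

```text
2.625 [-0.368  0.394  1.221  0.     1.528 -0.371] [ 0.61081634 -0.11626922  0.38068956] [-0.49409975 -0.71549969  0.1964509 ] 0.04374923327602604
```

View pics/w1.png

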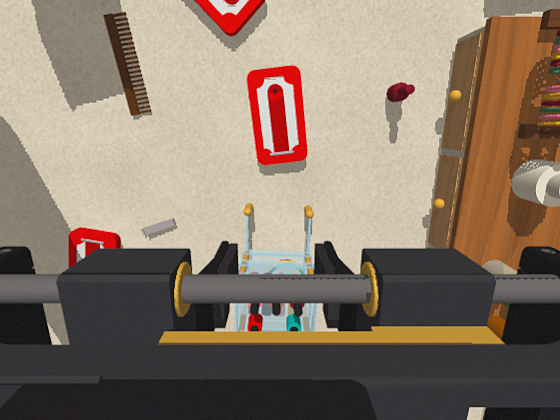

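```bash
cat > meas.py <<'E'
from h import *
from scipy.optimize import least_squares
def sdf(w,p,hx=75,hy=43,r=14):
    c,s=np.cos(p[2]),np.sin(p[2]);d=w-p[:2];x=d@[c,s];y=d@[-s,c]
    qx=abs(x)-hx+r;qy=abs(y)-hy+r
    return np.hypot(np.maximum(qx,0),np.maximum(qy,0))+np.minimum(np.maximum(qx,qy),0)-r
def mirror(c,guess,z=.018):
    m=redmask(c["img"]);m=cv2.morphologyEx(m,cv2.MORPH_CLOSE,np.ones((9,9)))
    cs=cv2.findContours(m,cv2.RETR_EXTERNAL,cv2.CHAIN_APPROX_NONE)[0]
    best=None
    for k in cs:
        if len(k)<40: continue
        w=plane(c,k[:,0],z)[:,:2]*1000
        d=np.hypot(*(w.mean(0)-guess[:2]))
        if best is None or d<best[0]: best=(d,w)
    f=least_squares(lambda p:sdf(best[1],p)-p[3],[*guess,0],loss="soft_l1")
    return f.x,np.std(f.fun)
def posts(c,box):
    u0,v0,u1,v1=box;img=c["img"][v0:v1,u0:u1]
    h,s,v=cv2.split(cv2.cvtColor(img,cv2.COLOR_RGB2HSV))
    m=((h>8)&(h<28)&(s>110)&(v>80)).astype(np.uint8)
    N,l,st,ce=cv2.connectedComponentsWithStats(m)
    for i in range(1,N):
        if st[i,4]>8: print("brass",(ce[i]+[u0,v0]).round(1),st[i].tolist(),(plane(c,[ce[i]+[u0,v0]],.036)[0]*1000).round(1))
E
python3 - <<'E'
from meas import *
for n in ["w1","t1","top0","side0"]:
    c=dict(np.load(f"pics/{n}.npz"));x,e=mirror(c,[610,-32,np.radians(-83)]);print(n,x.round(3),np.degrees(x[2]).round(2),e.round(2))
c=dict(np.load("pics/w1.npz"));posts(c,(235,195,325,260))
im=c["img"][55:285,220:340];cv2.imwrite("pics/w1c.png",cv2.cvtColor(cv2.resize(im,None,fx=2.6*1,fy=2.6,interpolation=2),cv2.COLOR_RGB2BGR))
E
```

```text
w1 [613.933 -28.838  -1.454  -1.086] -83.32 0.48
t1 [ 515.247  167.39  -600.795   -2.026] -34422.99 4.24
top0 [610.701 -32.061  -1.452  -1.794] -83.18 0.94
side0 [609.255 -20.108  -1.447  -1.385] -82.9 2.78
brass [248.1 209. ] [9, 8, 9, 13, 86] [ 564.2 -179.6   36. ]
brass [308.4 211.5] [69, 10, 10, 13, 87] [ 667.  -183.8   36. ]
brass [245.7 256.9] [8, 60, 6, 5, 24] [ 557.9 -268.1   36. ]
brass [307.1 258.1] [70, 62, 5, 3, 14] [ 667.4 -270.    36. ]
```

View pics/w1c.png

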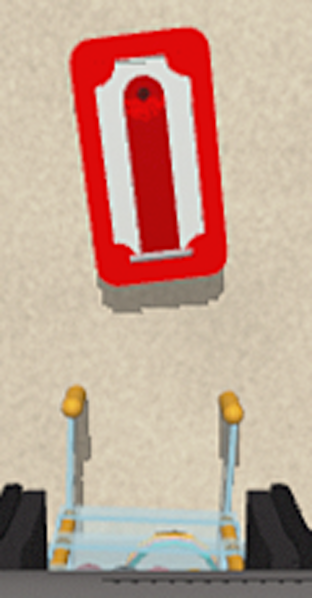

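Chosen: the mirror at top (286,182)/wrist (277,115). It is 612 mm from the base, against 541 and 405 for the others. It measures 86×148 with its top at 17 mm, and the hinge pin is at the end facing the clear tower. The gap is near (0.615,-0.186), heading -92.3°. The mirror heads -83.3°, about 8 mm right of the axis. Next I move behind its rear end and descend.

Emit:
jog_arm:
  series:
    - [0, 20, 45, 0, 0, 0, 0]
    - [-2, 60, 95, 0, -0.05, 0, 0]
    - [-5, 110, 145, 0, -0.1, 0, 0]
    - [-8, 160, 180, 0, -0.117, 0, 0]
    - [-8, 210, 190, 0, -0.117, 0, 0]
    - [-8, 260, 190, 0, -0.117, 0, 0]
    - [-8, 300, 190, 0, -0.117, 0, 0]
    - [-8, 325, 190, 0, -0.117, 0, 0]
    - [-8, 340, 190, 0, -0.117, 0, 0]
    - [-8, 340, 190, 0, -0.117, 0, 0]
    - [-8, 340, 190, 0, -0.117, 0, 0]

```text
time: 4.0
position: [0.6039, 0.0725, 0.0418]
tool_rot: [0.706, 0.043, -0.041, -0.706]
ft_force: [0.6, 0.1, 0.7]
grip_width: 0.0434
```

```bash
python3 snap.py side s2;python3 snap.py wrist w2; python3 snap.py top t2; python3 -c "
from rig import *
o=get_obs();print(o['time'],o['q'].round(3),o['position'],o['tool_rot'],o['ft_force'],o['grip_width'])
import cv2
for f in ['s2','t2']:
    im=cv2.imread('pics/%s.png'%f);im=im[120:330,180:380] if f=='s2' else im[130:260,180:380]
    cv2.imwrite('pics/%sc.png'%f,cv2.resize(im,None,fx=2.8,fy=2.8,interpolation=2))"
```

```text
4.15 [-0.064  0.749  1.606 -0.     0.784 -0.183] [0.60391158 0.07229774 0.04186792] [ 0.70596915  0.04292593 -0.04117496 -0.70574043] [-0.60068048  0.24568905 -0.42970081] 0.04333124225476845
```

View pics/s2c.png

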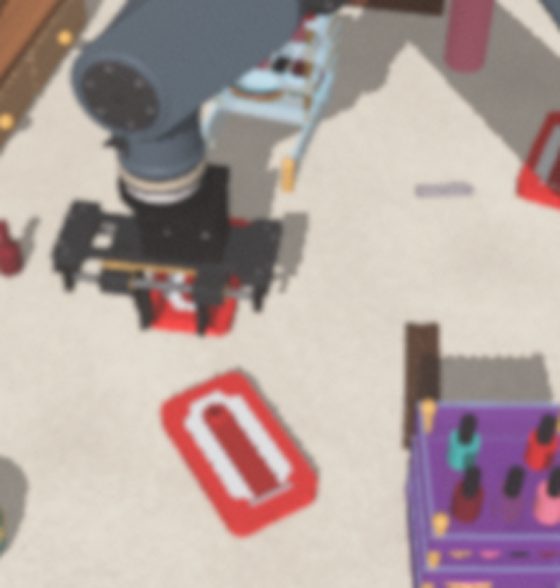

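View pics/t2c.png

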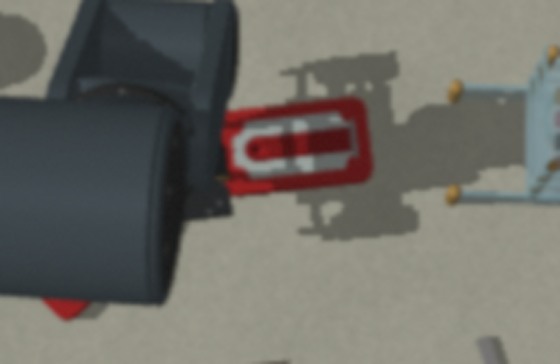

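View pics/w2.png

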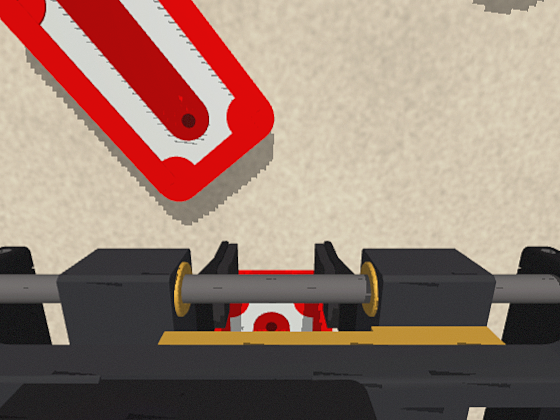

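```bash
cat > rel.py <<'E'
from meas import *
from scipy.spatial.transform import Rotation as Ro
def rel(f,uvs,z,pos,q):
    c=dict(np.load(f"pics/{f}.npz"));T=Ro.from_quat(q).as_matrix()
    for uv in uvs:
        w=plane(c,[uv],z)[0];print(uv,"world",(w*1000).round(1),"tool",(T.T@(w-pos)*1000).round(1))
E
python3 - <<'E'
from rel import *
c=dict(np.load("pics/w2.npz"));m=redmask(c["img"])
for u in range(240,322,10):
    col=np.where(m[215:320,u])[0];print(u,215+col[:1],end=" ")
print()
P=[0.60391,0.0723,0.04187];Q=[0.70596915,0.04292593,-0.04117496,-0.70574043]
rel("w2",[(240,271),(277,271),(310,271)],.018,P,Q)
cl=cloud(c);T=Ro.from_quat(Q).as_matrix();L=(cl-P)@T*1000
mk=(L[...,1]>-60)&(L[...,1]<5)&(abs(L[...,0])<60)&(cl[...,2]>.025)
print(L[mk].min(0).round(),L[mk].max(0).round())
for lo in (-60,-45,-30,-15):
    k=mk&(L[...,1]>lo)&(L[...,1]<lo+15); print(lo,L[k].min(0).round(1),L[k].max(0).round(1)) if k.any() else 0
E
```

```text
240 [270] 250 [270] 260 [270] 270 [270] 280 [270] 290 [270] 300 [270] 310 [270] 320 [303] 
(240, 271) world [583.9  51.1  18. ] tool [-22.4  23.8 -18.7]
(277, 271) world [608.3  53.9  18. ] tool [  2.1  23.9 -18.7]
(310, 271) world [630.   56.5  18. ] tool [ 24.   23.9 -18.8]
[-33. -60. -11.] [36.  1. 13.]
-60 [-25.8 -60.  -10.5] [ 28.1 -45.1   9.1]
-45 [-33.4 -45.   -9.4] [ 35.8 -30.   12.5]
-30 [-31.  -30.   -0.7] [ 33.4 -15.   12.4]
-15 [-29.4 -15.   -8.6] [31.7 -0.  12.3]
```

Emit:
jog_arm:
  series:
    - [0, 10, 5, 0, 0, 0, 0]
    - [0, 20, 5, 0, 0, 0, 0]
    - [0, 27, 5, 0, 0, 0, 0]
    - [0, 33, 5, 0, 0, 0, 0]
    - [0, 33, 5, 0, 0, 0, 0]
    - [0, 33, 5, 0, 0, 0, 0]

```text
time: 4.9
position: [0.6026, 0.0772, 0.0076]
tool_rot: [0.706, 0.042, -0.042, -0.706]
ft_force: [0.3, -0.1, 0.8]
grip_width: 0.0432
```

```bash
python3 snap.py wrist w3; python3 - <<'E'
from rel import *
from rig import *
o=get_obs();print(o['time'],o['position'],o['ft_force'],o['grip_width'])
c=dict(np.load("pics/w3.npz"));m=redmask(c["img"])
for u in range(240,322,10):
    col=np.where(m[215:320,u])[0];print(u,215+col[:1],end=" ")
v=215+np.where(m[215:320,277])[0][0]
rel("w3",[(277,v)],.018,o['position'],o['tool_rot'])
E
```

```text
4.95 [0.60268593 0.07724867 0.00776798] [ 0.35424643 -0.07114245  0.731877  ] 0.043382982221833184
240 [303] 250 [303] 260 [303] 270 [303] 280 [303] 290 [303] 300 [303] 310 [303] 320 [303] (277, np.int64(303)) world [606.9  56.4  18. ] tool [  1.7 -10.2 -21.2]
```

View pics/w3.png

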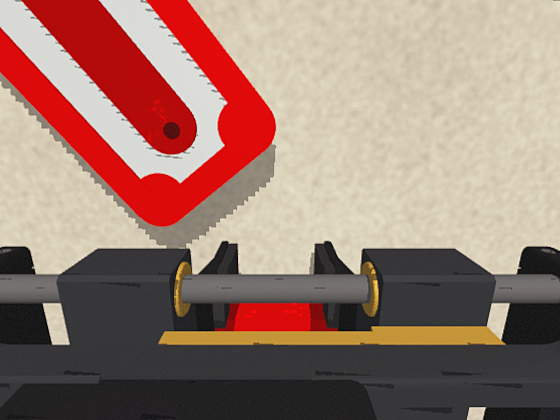

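Emit:
jog_arm:
  series:
    - [0, 0, -5, 0, 0, 0, 0]
    - [0, 0, -10, 0, 0, 0, 0]
    - [0, 0, -15, 0, 0, 0, 0]
    - [0, 0, -18, 0, 0, 0, 0]
    - [0, 0, -21, 0, 0, 0, 0]
    - [0, 0, -24, 0, 0, 0, 0]
    - [0, 0, -27, 0, 0, 0, 0]
    - [0, 0, -30, 0, 0, 0, 0]
    - [0, 0, -34, 0, 0, 0, 0]
    - [0, 0, -38, 0, 0, 0, 0]
    - [0, 0, -40, 0, 0, 0, 0]
    - [0, 0, -40, 0, 0, 0, 0]

```text
time: 6.45
position: [0.6073, 0.0371, 0.0075]
tool_rot: [0.706, 0.042, -0.042, -0.706]
ft_force: [-0.8, -0.2, -0.6]
grip_width: 0.0435
```

```bash
python3 snap.py side s4;python3 snap.py wrist w4; python3 snap.py top t4; python3 -c "
from rig import *
o=get_obs();print(o['time'],o['q'].round(3),o['position'],o['tool_rot'],o['ft_force'],o['grip_width'])
import cv2
for f in ['s4','t4']:
    im=cv2.imread('pics/%s.png'%f);im=im[120:330,180:380] if f=='s4' else im[130:260,180:380]
    cv2.imwrite('pics/%sc.png'%f,cv2.resize(im,None,fx=2.8,fy=2.8,interpolation=2))"
```

```text
6.6 [-1.220e-01  8.050e-01  1.612e+00 -1.000e-03  7.250e-01 -2.410e-01] [0.60731844 0.03727843 0.0075325 ] [ 0.70600796  0.0421901  -0.04201464 -0.70569648] [-0.74108866 -0.42706521  0.30235374] 0.04344424948814374
```

View pics/s4c.png

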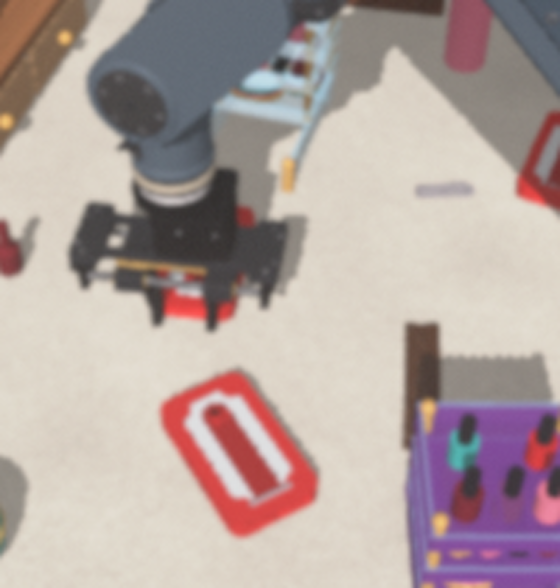

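View pics/t4c.png

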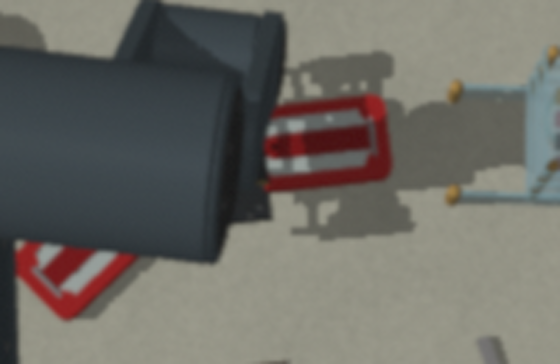

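```bash
cat > part.py <<'E'
from meas import *
def part(f,umin,guess,box,z=.018,infl=None):
    c=dict(np.load(f"pics/{f}.npz"));m=redmask(c["img"]);m=cv2.morphologyEx(m,cv2.MORPH_CLOSE,np.ones((9,9)))
    u0,v0,u1,v1=box;mm=np.zeros_like(m);mm[v0:v1,u0:u1]=m[v0:v1,u0:u1]
    k=max(cv2.findContours(mm,cv2.RETR_EXTERNAL,cv2.CHAIN_APPROX_NONE)[0],key=len)[:,0]
    k=k[k[:,0]>=umin];w=plane(c,k,z)[:,:2]*1000
    f_=least_squares(lambda p:sdf(w,p)+1.6,guess,loss="soft_l1")
    return f_.x,f_.fun.std(),len(k)
def tow(x,mid,h):
    t=np.array([np.cos(h),np.sin(h)]);n=np.array([-t[1],t[0]]);d=x[:2]-mid
    return (d@t).round(1),(d@n).round(1),np.degrees(x[2]-h).round(2)
E
python3 - <<'E'
from part import *
c=dict(np.load("pics/top0.npz"))
for uv in [(341.9,158.8),(341,195.8)]: print("far rim",(plane(c,[uv],.043)[0]*1000).round(1))
for f,um in [("top0",262),("top0",290),("t4",280)]:
    x,e,n=part(f,um,[611,-45,-1.45],(250,155,335,205));print(f,um,x.round(2),np.degrees(x[2]).round(2),e.round(2),n)
E
```

```text
far rim [ 670.1 -187.7   43. ]
far rim [ 565.8 -183.5   43. ]
top0 262 [610.6  -31.29  -1.45] -83.15 0.84 123
top0 290 [610.64 -31.28  -1.45] -83.32 0.84 67
t4 280 [612.73 -49.17  -1.45] -82.94 0.98 100
```

Emit:
jog_arm:
  series:
    - [0, 0, -4, 0, 0, 0, 0]
    - [0, 0, -8, 0, 0, 0, 0]
    - [1.6, 0, -13.6, 0, 0.02, 0, 0]
    - [3.2, 0, -19.3, 0, 0.04, 0, 0]
    - [4.5, 0, -25, 0, 0.06, 0, 0]
    - [5.9, 0, -30.7, 0, 0.08, 0, 0]
    - [7.0, 0, -36.5, 0, 0.1, 0, 0]
    - [8.1, 0, -42.2, 0, 0.12, 0, 0]
    - [9.0, 0, -48, 0, 0.14, 0, 0]
    - [9.9, 0, -53.8, 0, 0.16, 0, 0]
    - [9.9, 0, -53.8, 0, 0.16, 0, 0]

```text
time: 7.98
position: [0.6236, -0.0155, 0.0075]
tool_rot: [0.707, -0.015, 0.015, -0.707]
ft_force: [-0.6, -0.3, 0.6]
grip_width: 0.0435
```

```bash
cat > look.sh <<'E'
python3 snap.py side s$1;python3 snap.py wrist w$1; python3 snap.py top t$1; python3 -c "
from rig import *
o=get_obs();print(o['time'],o['q'].round(3),o['position'],o['tool_rot'],o['ft_force'],o['grip_width'])
import cv2
for f in ['s$1','t$1']:
    im=cv2.imread('pics/%s.png'%f);im=im[100:280,200:360] if f[0]=='s' else im[130:230,240:440]
    cv2.imwrite('pics/%sc.png'%f,cv2.resize(im,None,fx=3.3,fy=3.3,interpolation=2))"
E
bash look.sh 5; python3 - <<'E'
from part import *
x,e,n=part("t5",296,[612,-100,-1.6],(280,155,350,205));print(x.round(2),np.degrees(x[2]).round(2),e.round(2),n,tow(x,np.array([611.7,-186]),np.radians(-92.3)))
E
```

```text
8.125 [-0.203  0.817  1.571 -0.     0.754 -0.161] [ 0.62334849 -0.01486857  0.00755429] [ 0.70707417 -0.01444707  0.01443297 -0.70684446] [-1.15181334  0.14424408 -0.27082223] 0.043323353313574536
[ 614.77 -102.5    -1.58] -90.57 7.97 119 (np.float64(-83.6), np.float64(-0.3), np.float64(1.73))
```

View pics/s5c.png

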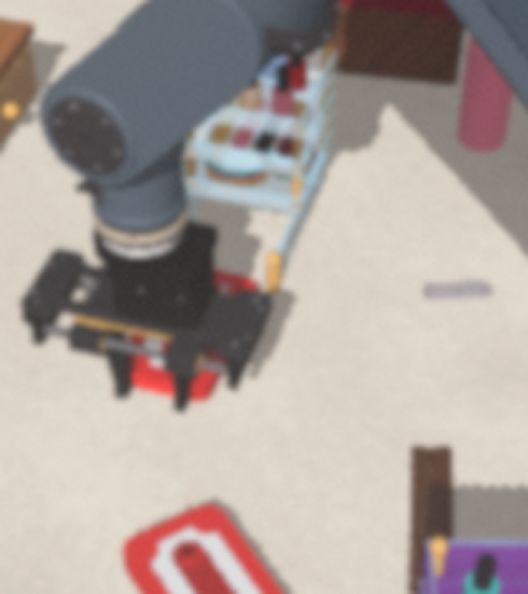

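View pics/t5c.png

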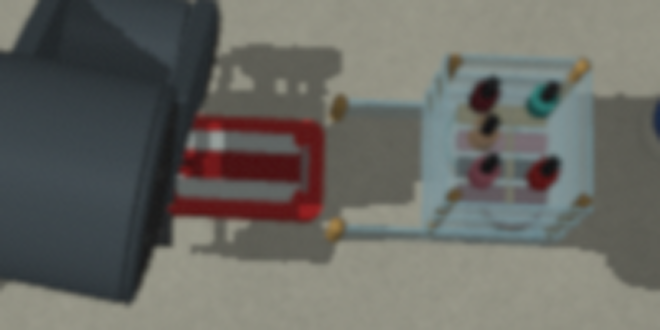

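```bash
python3 - <<'E'
from part import *
import part as p
for um in (300,305,310):
    c=dict(np.load("pics/t5.npz"));h,s,v=cv2.split(cv2.cvtColor(c["img"],cv2.COLOR_RGB2HSV))
    m=(((h<8)|(h>172))&(s>110)&(v>40)).astype(np.uint8)
    mm=np.zeros_like(m);mm[155:205,290:345]=m[155:205,290:345];mm=cv2.morphologyEx(mm,cv2.MORPH_CLOSE,np.ones((15,15)))
    k=cv2.convexHull(max(cv2.findContours(mm,cv2.RETR_EXTERNAL,cv2.CHAIN_APPROX_NONE)[0],key=len))
    f=np.zeros_like(m);cv2.fillPoly(f,[k],1);k=max(cv2.findContours(f,cv2.RETR_EXTERNAL,cv2.CHAIN_APPROX_NONE)[0],key=len)[:,0]
    k=k[k[:,0]>=um];w=plane(c,k,.018)[:,:2]*1000
    r=least_squares(lambda q:sdf(w,q)+1.4,[614,-102,-1.6],loss="soft_l1");print(um,len(k),r.x.round(2),r.fun.std().round(2),tow(r.x,np.array([611.7,-186]),np.radians(-92.3)))
E
python3 - <<'E'
import cv2
im=cv2.imread('pics/t5.png')[150:215,290:380];cv2.imwrite('pics/t5d.png',cv2.resize(im,None,fx=8,fy=8,interpolation=2))
E
```

```text
300 99 [ 615.5  -102.38   -1.6 ] 1.03 (np.float64(-83.7), np.float64(0.4), np.float64(0.43))
305 89 [ 615.48 -102.38   -1.6 ] 1.09 (np.float64(-83.7), np.float64(0.4), np.float64(0.47))
310 79 [ 615.15 -102.36   -1.6 ] 1.14 (np.float64(-83.7), np.float64(0.1), np.float64(0.86))
```

View pics/t5d.png

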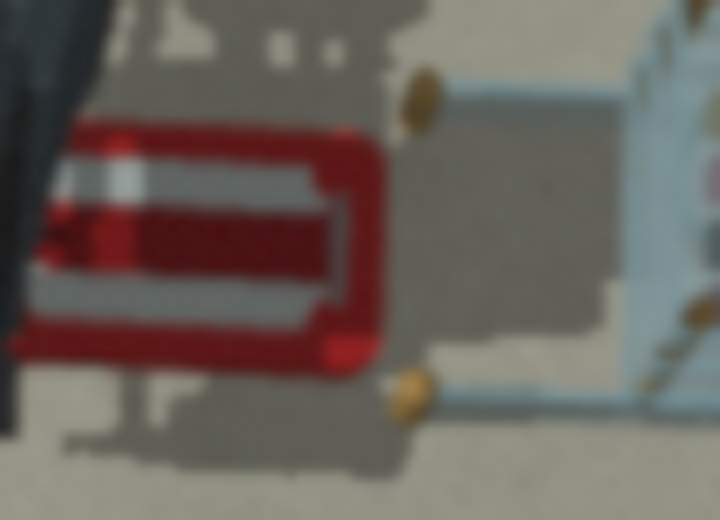

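Emit:
jog_arm:
  series:
    - [0, 0, -3, 0, 0, 0, 0]
    - [0, 0, -6, 0, 0, 0, 0]
    - [0, 0, -9, 0, 0, 0, 0]
    - [0, 0, -12, 0, 0, 0, 0]
    - [0, 0, -15, 0, 0, 0, 0]
    - [0, 0, -18, 0, 0, 0, 0]
    - [0, 0, -21, 0, 0, 0, 0]
    - [0, 0, -24, 0, 0, 0, 0]
    - [0, 0, -27, 0, 0, 0, 0]
    - [0, 0, -30, 0, 0, 0, 0]

```text
time: 9.38
position: [0.6221, -0.0448, 0.0075]
tool_rot: [0.707, -0.014, 0.014, -0.707]
ft_force: [-0.3, 1.3, 0.5]
grip_width: 0.0436
```

```bash
bash look.sh 6; python3 - <<'E'
import cv2
im=cv2.imread('pics/t6.png')[150:215,290:380];cv2.imwrite('pics/t6d.png',cv2.resize(im,None,fx=8,fy=8,interpolation=2))
E
```

```text
9.525 [-2.51e-01  8.17e-01  1.57e+00 -1.00e-03  7.54e-01 -2.10e-01] [ 0.62230698 -0.04518528  0.00758659] [ 0.70718619 -0.01435721  0.01460011 -0.70673078] [-0.33526721  0.15232101  0.04482682] 0.043926583985720156
```

View pics/t6d.png

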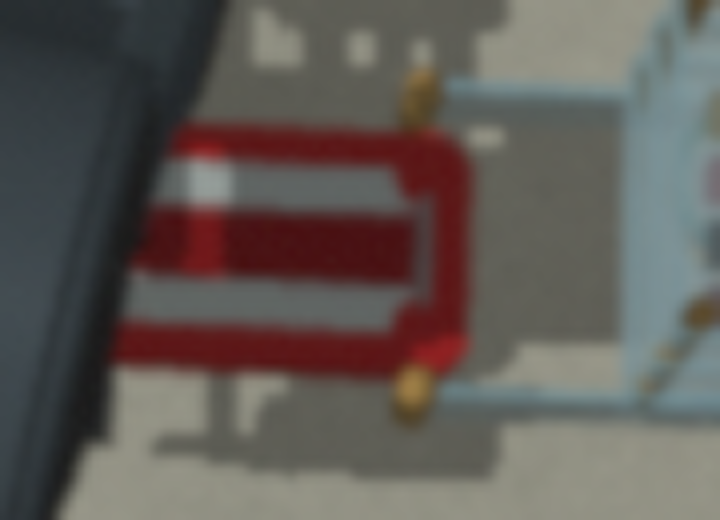

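Emit:
jog_arm:
  series:
    - [0, 0, -5, 0, 0, 0, 0]
    - [0, 0, -10, 0, 0, 0, 0]
    - [0, 0, -15, 0, 0, 0, 0]
    - [0, 0, -20, 0, 0, 0, 0]
    - [0, 0, -25, 0, 0, 0, 0]
    - [0, 0, -30, 0, 0, 0, 0]
    - [0, 0, -35, 0, 0, 0, 0]
    - [0, 0, -40, 0, 0, 0, 0]
    - [0, 0, -45, 0, 0, 0, 0]
    - [0, 0, -50, 0, 0, 0, 0]
    - [0, 0, -55, 0, 0, 0, 0]
    - [0, 0, -60, 0, 0, 0, 0]
    - [0, 0, -65, 0, 0, 0, 0]
    - [0, 0, -70, 0, 0, 0, 0]
    - [0, 0, -75, 0, 0, 0, 0]
    - [0, 0, -80, 0, 0, 0, 0]
    - [0, 0, -85, 0, 0, 0, 0]
    - [0, 0, -90, 0, 0, 0, 0]
    - [0, 0, -90, 0, 0, 0, 0]

```text
time: 11.9
position: [0.6185, -0.1355, 0.0075]
tool_rot: [0.707, -0.014, 0.015, -0.707]
ft_force: [0.5, 0.8, -0.3]
grip_width: 0.0432
```

```bash
bash look.sh 7
```

```text
12.05 [-3.910e-01  8.250e-01  1.545e+00 -1.000e-03  7.710e-01 -3.500e-01] [ 0.6184566  -0.13503989  0.00741765] [ 0.70717405 -0.0144306   0.01445727 -0.70674437] [0.21904799 0.92512203 0.48064187] 0.043572489679705145
```

View pics/t7c.png

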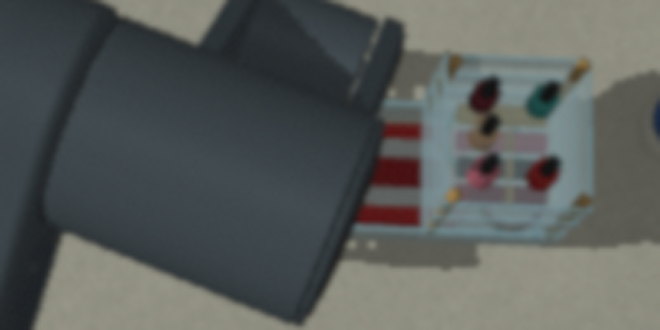

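View pics/s7c.png

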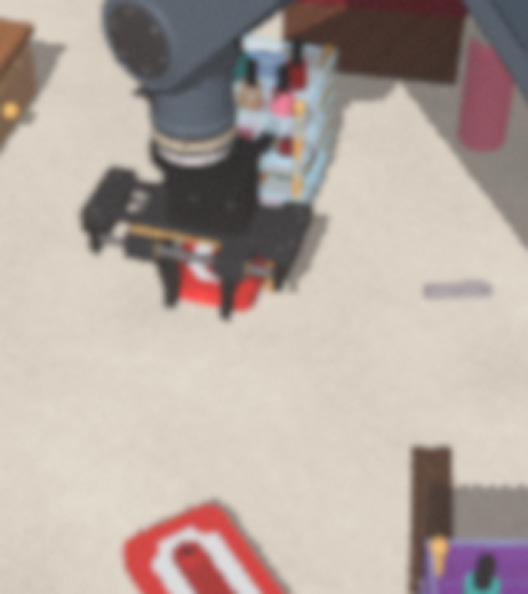

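View pics/w7.png

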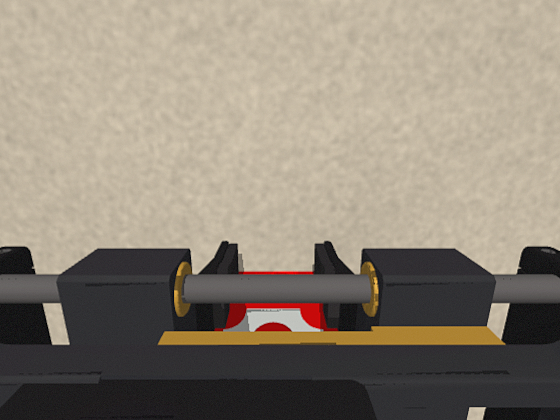

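```bash
python3 - <<'E'
from rel import *
P=np.array([.61846,-.13504,.0074]);T=Ro.from_quat([0.70717405,-0.0144306,0.01445727,-0.70674437]).as_matrix()
for f in ["s7","t7"]:
    c=dict(np.load(f"pics/{f}.npz"));W=cloud(c);L=(W-P)@T*1000;img=c["img"].astype(int)
    dark=(img.max(2)<120)&(img.max(2)-img.min(2)<45)&(abs(L[...,0])<120)&(c["depth"]>0)
    for z0 in range(60,600,30):
        k=dark&(W[...,2]*1000>z0)&(W[...,2]*1000<z0+30)&(-L[...,2]>-150)&(-L[...,2]<200)
        if k.sum()>5: print(f,z0,k.sum(),"fwd max/99%",(-L[...,2][k]).max().round(),np.percentile(-L[...,2][k],95).round(),"lat",L[...,0][k].min().round(),L[...,0][k].max().round())
E
```

```text
s7 60 86 fwd max/99% 168.0 31.0 lat -88.0 81.0
s7 90 767 fwd max/99% 159.0 28.0 lat -96.0 91.0
s7 120 396 fwd max/99% 192.0 26.0 lat -95.0 88.0
s7 150 402 fwd max/99% 200.0 192.0 lat -52.0 29.0
s7 180 131 fwd max/99% 22.0 6.0 lat -38.0 32.0
s7 210 182 fwd max/99% 11.0 -3.0 lat -35.0 23.0
s7 240 221 fwd max/99% 4.0 -5.0 lat -37.0 32.0
s7 270 229 fwd max/99% 32.0 17.0 lat -51.0 42.0
s7 300 338 fwd max/99% 24.0 17.0 lat -81.0 51.0
s7 330 414 fwd max/99% 17.0 -46.0 lat -93.0 48.0
s7 360 441 fwd max/99% -50.0 -58.0 lat -111.0 22.0
s7 390 510 fwd max/99% -62.0 -67.0 lat -120.0 -8.0
s7 420 438 fwd max/99% -51.0 -73.0 lat -120.0 -37.0
s7 450 256 fwd max/99% -45.0 -61.0 lat -120.0 -67.0
s7 480 193 fwd max/99% -73.0 -79.0 lat -120.0 -84.0
s7 510 185 fwd max/99% -81.0 -85.0 lat -120.0 -88.0
s7 540 60 fwd max/99% -87.0 -89.0 lat -115.0 -90.0
t7 60 23 fwd max/99% 199.0 195.0 lat -62.0 51.0
t7 90 28 fwd max/99% 199.0 195.0 lat -63.0 59.0
t7 120 615 fwd max/99% 200.0 196.0 lat -62.0 59.0
t7 150 268 fwd max/99% 200.0 198.0 lat -62.0 56.0
t7 300 29 fwd max/99% 65.0 56.0 lat -45.0 53.0
t7 330 1156 fwd max/99% 64.0 54.0 lat -46.0 50.0
t7 360 146 fwd max/99% 56.0 51.0 lat -36.0 26.0
t7 390 155 fwd max/99% 46.0 42.0 lat -65.0 -1.0
t7 420 68 fwd max/99% 35.0 33.0 lat -74.0 -31.0
```

Emit:
jog_arm:
  series:
    - [0, 0, -5, 0, 0, 0, 0]
    - [0, 0, -10, 0, 0, 0, 0]
    - [0, 0, -15, 0, 0, 0, 0]
    - [0, 0, -20, 0, 0, 0, 0]
    - [0, 0, -25, 0, 0, 0, 0]
    - [0, 0, -30, 0, 0, 0, 0]
    - [0, 0, -34, 0, 0, 0, 0]
    - [0, 0, -38, 0, 0, 0, 0]
    - [0, 0, -41, 0, 0, 0, 0]
    - [0, 0, -44, 0, 0, 0, 0]
    - [0, 0, -46, 0, 0, 0, 0]
    - [0, 0, -48, 0, 0, 0, 0]
    - [0, 0, -48, 0, 0, 0, 0]

```text
time: 13.68
position: [0.6166, -0.1829, 0.0077]
tool_rot: [0.707, -0.014, 0.015, -0.707]
ft_force: [-0.1, 0.2, -0.0]
grip_width: 0.0434
```

Emit:
jog_arm:
  series:
    - [0, 0, -1, 0, 0, 0, 0]
    - [0, 0, -2, 0, 0, 0, 0]
    - [0, 0, -2, 0, 0, 0, 0]

```text
time: 14.05
position: [0.6165, -0.1845, 0.0076]
tool_rot: [-0.707, 0.014, -0.015, 0.707]
ft_force: [0.5, 1.1, 0.6]
grip_width: 0.0436
```

Emit:
jog_arm:
  series:
    - [0, 0, -1, 0, 0, 0, 0]
    - [0, 0, -2, 0, 0, 0, 0]
    - [0, 0, -2, 0, 0, 0, 0]

```text
time: 14.42
position: [0.6164, -0.1866, 0.0077]
tool_rot: [0.707, -0.014, 0.015, -0.707]
ft_force: [0.5, 1.9, 0.8]
grip_width: 0.0435
```

Emit:
jog_arm:
  series:
    - [0, 0, -1, 0, 0, 0, 0]
    - [0, 0, -1.5, 0, 0, 0, 0]
    - [0, 0, -1.5, 0, 0, 0, 0]

```text
time: 14.8
position: [0.6163, -0.188, 0.0076]
tool_rot: [0.707, -0.014, 0.015, -0.707]
ft_force: [0.6, 2.8, 2.2]
grip_width: 0.0439
```

Emit:
jog_arm:
  series:
    - [0, 0, -1, 0, 0, 0, 0]
    - [0, 0, -1.5, 0, 0, 0, 0]
    - [0, 0, -1.5, 0, 0, 0, 0]

```text
time: 15.18
position: [0.6162, -0.1895, 0.0076]
tool_rot: [0.707, -0.014, 0.015, -0.707]
ft_force: [0.4, 3.5, 2.6]
grip_width: 0.0437
```

Emit:
jog_arm:
  series:
    - [0, 0, -1, 0, 0, 0, 0]
    - [0, 0, -1, 0, 0, 0, 0]

```text
time: 15.42
position: [0.6162, -0.1906, 0.0076]
tool_rot: [0.707, -0.014, 0.015, -0.707]
ft_force: [-0.3, 4.0, 1.8]
grip_width: 0.0434
```

```bash
bash look.sh 8; python3 -c "
import cv2
im=cv2.imread('pics/s8.png')[120:230,215:325];cv2.imwrite('pics/s8d.png',cv2.resize(im,None,fx=5,fy=5,interpolation=2))"
```

```text
15.575 [-0.473  0.835  1.512 -0.     0.794 -0.432] [ 0.61620208 -0.1905867   0.00752853] [ 0.70701292 -0.01445109  0.01449376 -0.7069044 ] [0.09664699 1.49842825 2.05627985] 0.043174592965183535
```

View pics/s8d.png

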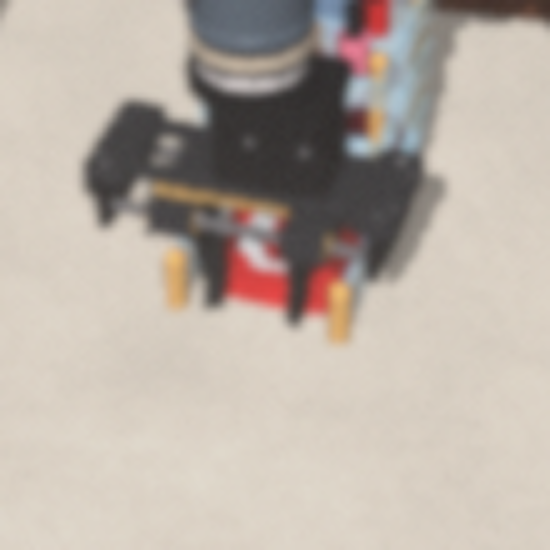

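View pics/w8.png

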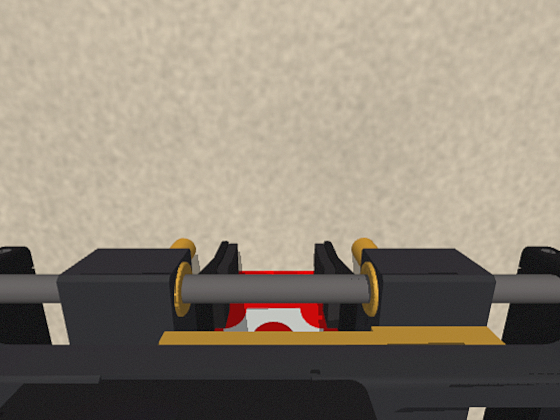

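View pics/t8c.png

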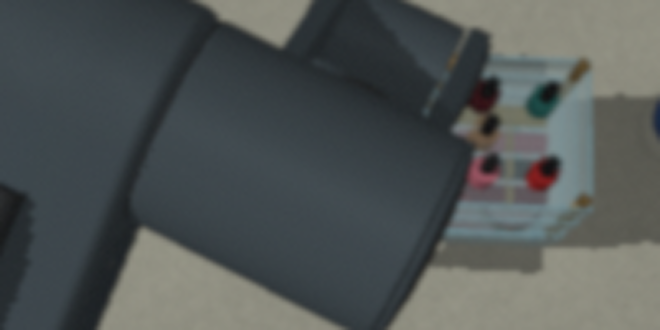

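Emit:
jog_arm:
  series:
    - [0, 0, -1, 0, 0, 0, 0]
    - [0, 0, -1, 0, 0, 0, 0]
    - [0, 0, -1, 0, 0, 0, 0]

```text
time: 15.95
position: [0.6161, -0.1913, 0.0075]
tool_rot: [-0.707, 0.015, -0.014, 0.707]
ft_force: [0.3, 3.3, 1.7]
grip_width: 0.0434
```

Emit:
jog_arm:
  series:
    - [0, 0, -1, 0, 0, 0, 0]
    - [0, 0, -1, 0, 0, 0, 0]
    - [0, 0, -1, 0, 0, 0, 0]

```text
time: 16.32
position: [0.6161, -0.1914, 0.0076]
tool_rot: [-0.706, 0.015, -0.015, 0.708]
ft_force: [1.0, 6.3, 3.0]
grip_width: 0.0439
```

```bash
python3 -c "
from rig import *
for i in range(3):
  camera('wrist');o=get_obs();print(o['ft_force'],o['moment'],o['position'])"
```

```text
[0.65730416 6.85256703 3.25523471] [ 0.99812815 -0.15960256 -0.05518519] [ 0.6160666  -0.19132801  0.00753195]
[0.82493623 6.57509015 1.01911862] [ 1.03512807 -0.07612133 -0.00930811] [ 0.61607349 -0.19134593  0.00754055]
[1.10621997 5.92016982 2.32070127] [ 9.58817375e-01 -1.68961478e-01  5.12792239e-04] [ 0.61607057 -0.19133119  0.0075424 ]
```

Emit:
jog_arm:
  series:
    - [0, 0, -1, 0, 0, 0, 0]
    - [0, 0, -2, 0, 0, 0, 0]
    - [0, 0, -2, 0, 0, 0, 0]
    - [0, 0, -2, 0, 0, 0, 0]

```text
time: 16.98
position: [0.616, -0.1914, 0.0076]
tool_rot: [-0.705, 0.015, -0.015, 0.708]
ft_force: [2.5, 10.7, 4.6]
grip_width: 0.043
```

Emit:
jog_arm:
  series:
    - [0, 0, 2, 0, 0, 0, 0]
    - [0, 0, 5, 0, 0, 0, 0]
    - [0, 0, 10, 0, 0, 0, 0]
    - [0, 0, 20, 0, 0, 0, 0]
    - [0, 0, 35, 0, 0, 0, 0]
    - [0, 0, 55, 0, 0, 0, 0]
    - [0, 0, 75, 0, 0, 0, 0]
    - [0, 0, 95, 0, 0, 0, 0]
    - [0, -20, 110, 0, 0, 0, 0]
    - [0, -60, 120, 0, 0, 0, 0]
    - [0, -110, 120, 0, 0, 0, 0]
    - [0, -170, 120, 0, 0, 0, 0]
    - [0, -230, 110, 0, 0, 0, 0]
    - [0, -280, 80, 0, 0, 0, 0]
    - [0, -310, 60, 0, 0, 0, 0]
    - [0, -310, 50, 0, 0, 0, 0]
    - [0, -310, 50, 0, 0, 0, 0]
    - [0, -310, 50, 0, 0, 0, 0]

```text
time: 19.23
position: [0.617, -0.1433, 0.3156]
tool_rot: [-0.706, 0.016, -0.013, 0.708]
ft_force: [-0.3, 0.3, -0.2]
grip_width: 0.0437
```

```bash
bash look.sh 9
```

```text
19.375 [-0.404  0.457  1.289  0.     1.399 -0.364] [ 0.61759904 -0.1435712   0.3161345 ] [-0.70652321  0.01511715 -0.01328792  0.7074036 ] [-0.72088923  0.41522304  0.41757428] 0.04338605950213781
```

View pics/w9.png

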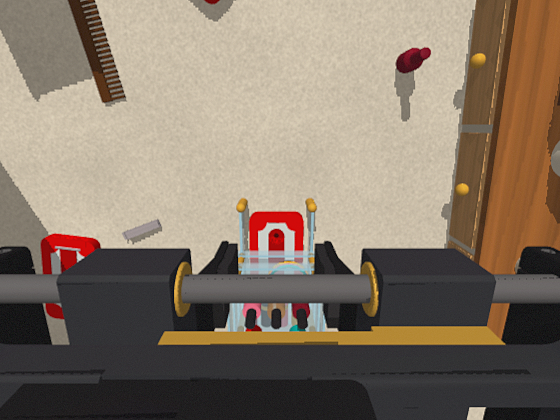

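View pics/s9c.png

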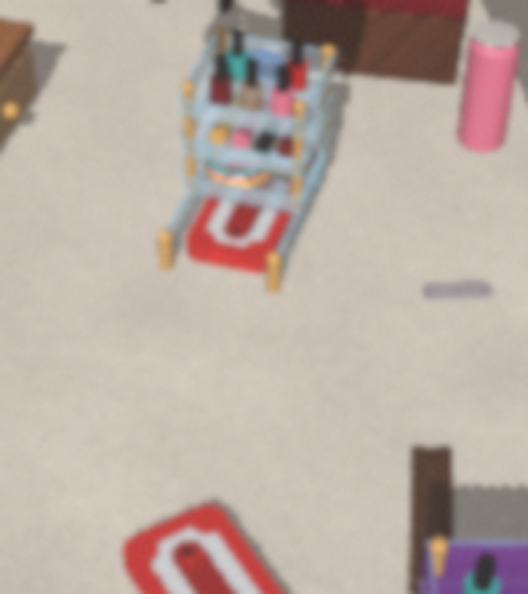

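```bash
python3 - <<'E'
from meas import *
c=dict(np.load("pics/w9.npz"));posts(c,(225,190,330,225))
m=redmask(c["img"]);r=[190+np.where(m[190:250,u])[0][0] for u in (265,277,290)];print(r)
print((plane(c,[(277,r[1]-.5)],.018)*1000).round(1))
for uv in [(241,198.5),(312,198.5)]: print((plane(c,[uv],.043)*1000).round(1))
a=dict(np.load("pics/side0.npz"))["img"].astype(int);b=dict(np.load("pics/s9.npz"))["img"].astype(int)
E
python3 -c "
import cv2
im=cv2.imread('pics/w9.png')[185:260,225:330];cv2.imwrite('pics/w9c.png',cv2.resize(im,None,fx=6,fy=6,interpolation=2))"
```

```text
brass [241.4 204.8] [11, 8, 11, 14, 115] [ 564.6 -180.1   36. ]
brass [310.7 204.8] [81, 8, 11, 14, 114] [ 667.2 -184.    36. ]
[np.int64(212), np.int64(212), np.int64(212)]
[[ 616.7 -197.4   18. ]]
[[ 565.6 -168.8   43. ]]
[[ 668.5 -172.9   43. ]]
```

View pics/w9c.png

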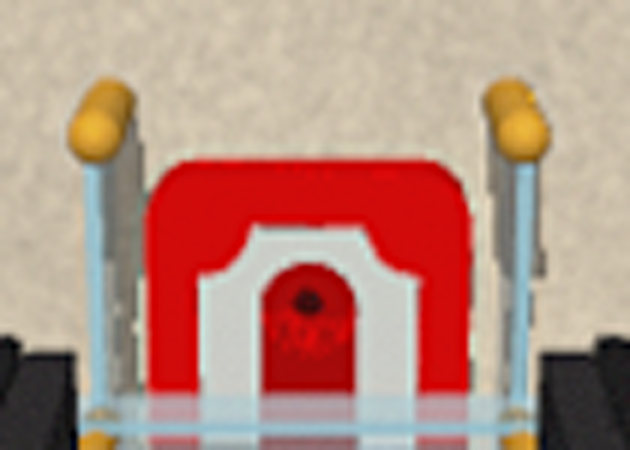

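View pics/t9.png

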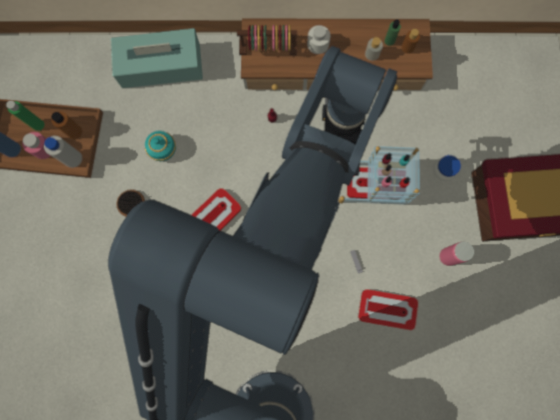

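```bash
python3 - <<'E'
from meas import *
c=dict(np.load("pics/w9.npz"))
print((plane(c,[(240.8,207.3),(312,207.3)],.043)*1000).round(1))
for n in ("side","top"):
    a=dict(np.load(f"pics/{n}0.npz"));b=dict(np.load(f"pics/{n[0]}9.npz"))
for f in ("top0","t9"):
    print(f,mirror(dict(np.load(f"pics/{f}.npz")),[266,-305,np.radians(-95)])[0].round(2))
from rig import *
print(hand_in())
E
```

```text
[[ 564.4 -182.    43. ]
 [ 668.3 -186.1   43. ]]
top0 [ 265.91 -305.56   -1.74   -1.9 ]
t9 [ 265.97 -305.36   -1.74   -2.16]
the job is handed in; nothing more can be done
None
```

The folded red mirror is fully home in the bay of the clear tower, and the job is handed in at about 19.4 s of the 64 s allowed. I chose the mirror farthest from the base (612 mm, against 541 and 405 mm for the other two).

I pushed its rear end with both fingertips, flat on the table: straight first, then along a gentle arc that took out its 9° misalignment and roughly 8 mm offset. From there it went straight between the posts to the back wall.

**Checks:**
- **At the back wall:** the fingers stopped advancing while the pushing force rose to about 11 N, well under the limits.
- **Final position:** after backing off, the mirror's rear edge measured 13–14 mm past the post line. The expected figure is 15 mm, so it is within the roughly 2 mm calibration error. It lies square and centred between the posts.
- **Other objects:** everything I could see in the last pictures looks unmoved. I measured only one of them, the nearest red look-alike, which shifted by 0.2 mm or less. The arm hid part of the top view, including most of the purple tower, the comb and part of the hairbrush; I did not separately check those or the cream jar.

**Disagreements:** the top and wrist cameras differed by 3–4 mm in absolute position, and the side view put the mirror about 10 mm off along its length. I steered by where the mirror sat relative to the posts, where the top and wrist views agreed to within about 1 mm. A wrist reading of the mirror's rear edge was also about 8 mm out, so I approached it slowly.

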